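# Load the cassette deck

## Task

Get the deck ready to copy the tape with the orange label: take that cassette out of the wooden stand, tip it into the slot of the open deck door, tape edge down, and let it go right home in the pocket. Then push the door shut until its catch holds, and leave the other cassettes and the things lying about as they are.

Things in the scene. Friction and masses are not known exactly. Their poses are not given: they have to be found in the camera images.
- cassette_orange_center (a point): Centre of the compact cassette with the orange label (grey shell, no case): 100 mm long (its x), 9 mm thick (y), 64 mm high (z). The lowest 16 mm are 12 mm thick over the middle 66 mm (the tape edge). It starts upright, tape edge down, in a slot of the stand, leaning up to a few degrees; about 45 g.
- cassette_orange_tape_edge (a point): Middle of the tape edge (bottom edge, -z) of the orange cassette, 31 mm below its centre.
- cassette_blue_center (a point): Centre of the cassette with the blue label, same sizes and axes; it stays in the stand.
- cassette_green_center (a point): Centre of the cassette with the green label, same sizes and axes; it stays in the stand.
- stand: Wooden stand for three cassettes, 116 (x) by 146 mm (y), fixed; origin at the centre of its underside. Floor 6 mm high; three slots along its x, 50 mm apart along y, each 14 mm wide between ribs 24 mm high. A standing cassette's top edge is 70 mm above the desk. Which cassette is in which slot changes.
- deck: Black desktop cassette deck with aluminium front, 150 (x) by 230 (y) by 125 mm high, fixed; origin at the centre of its underside. Its front looks to its -x, 75 mm from the origin. The door stands in a well of the front centred 42 mm to +y: 120 mm wide, 33 to 112 mm above the desk, 32 mm deep. Keys below it stick out 7 mm, up to 26 mm above the desk.
- deck_door (a joint): Angle of the deck's pocket door, hinged along its foot 36 mm above the desk: 0 is shut, upright in line with the front; 0.45 rad is open, its top leaning out of the deck (the start). A spring holds it open with up to about 8 N at the rib; below about 0.1 rad the over-centre catch pulls it shut and holds it.
- pocket_seat (a point): Where the cassette's centre is when home in the door's pocket; moves with the door. x points into the deck, square to the door; y runs along the hinge; z runs up the door, out of the pocket's mouth. The hinge lies 36 mm below along z and 7 mm outward (-x). Pocket: a slot 14.5 mm wide (x), 106 mm long (y), its floor 32 mm below this point. The cassette may lie either face out.
- pocket_mouth (a point): Middle of the pocket's mouth, 20 mm up the door from pocket_seat, same axes. The walls are parallel up to 10 mm below it and flare out to here. The rear wall is only two clips, 41 mm and more from the middle. A cassette at home stands out 12 mm above this point; one let go between the walls slides down by its weight.
- door_rib (a point): Middle of the raised aluminium push rib, 70 mm long, across the outer face of the door, 41 mm up the door from the hinge; axes as pocket_seat. With the door shut it stands 8 mm in front of the deck.
- case_deck_center (a point): Centre of the beige cassette case, 69 x 108 x 17 mm, lying loose on top of the deck; to be left alone.
- block_center (a point): Centre of the aluminium splicing block, 26 x 115 x 13 mm, lying loose on the desk; to be left alone.
- tub_center (a point): Centre of the white tub with blue lid, 50 mm across and 56 mm high, standing loose left of the stand; to be left alone.
- case_blue_center (a point): Centre of the blue cassette case, 69 x 108 x 17 mm, lying loose right of the deck's front; to be left alone.

How it is judged:
By the outcome, as a careful person would: the job done as asked, in the order asked, and still so for the second after the job is handed in, with the robot touching nothing.
It also fails if it takes over 48 s, if anything falls off the work surface, if the arm or the gripper's body presses on something with over 40 N, if the wrist force passes 120 N, or if a joint passes its speed limit or range.

## Robot

A 7-joint arm with a two-finger parallel gripper is mounted at the origin on a cart in front of the work surface, level with it; the furniture and walls round the work are solid. World frame = base frame: x ahead of the robot, y to its left, z up, the work surface at z = 0. Lengths are in m, angles in rad, forces in N, time in s.
With the tool pointing down it reaches from about 0.4 to 0.925 m from the base axis. Payload 4.1 kg.
Tool frame: the origin (TCP) lies midway between the tips of the shut fingers; the grasp point (between the pads) lies 19 mm behind it; z points along the fingers, y is the direction in which the jaws open and shut (so a half turn about z gives the same grasp; the last joint's range is limited). The gripper opens to 85 mm and grips with 20 to 120 N. Pads are 22 mm wide; open, the fingers measure 114 mm over their backs; the gripper's body (76 mm by 85 mm) begins 54 mm behind the grasp point. The pads swing forward as they close: fully open they stand 13 mm farther back than shut.
Start: joints at [-1.415, 0.398, 0.045, 1.537, -0.019, 1.207, -0.051], TCP at [0.164, 0.629, 0.231] pointing down, gripper open.
Joint ranges: [-2.82, 2.82], [-0.49, 2.23], [-1.37, 1.46], [0, 2.46], [-1.36, 4.5], [0.23, 2], [-2.94, 2.94]. Speed limits (rad/s): [2.57, 2.57, 3.14, 3.14, 3.14, 3.14, 3.14].

## Interface

Orientations are given as a 3x3 rotation matrix whose columns are the frame's x, y, z axes.
In Python, from rig import sensors, optics, manip gives the robot as it stands.
- The arm moves only by the tool step_arm, never from a script. Its argument "rows" is text: rows parted by semicolons, each of 4 numbers parted by spaces: the shift along the world's x, y, z in mm, then the turn about the world's z in degrees. A call has 1 to 8 rows; each row shifts and turns the commanded pose from where the row before left it; what a row does not reach is not made up. A row lasts 1/12 s, in which the tool goes at most 41.7 mm and 7.16 degrees, less where a joint would pass 70% of its speed; a pose out of reach is approached as far as the arm can. A call with a gripper value outside its range is refused whole. "claw" is the closure, from -1 (fully open) to 1 (shut), set as the call begins (left out, the last holds). The fingers move at their own pace and stop on an object; "newtons" is the grip in N (left out, the last holds). Time passes only in rows, so rows that do not move let the fingers close. It gives the time, the measured TCP pose, the force and the opening at its end, in the units of the state.
- sensors.observe(): the state, without advancing time (a new reading comes with each control period).
- optics.get_image(name): name is "scene" or "top" or "wrist"; returns a dict with "img" (384x512x3 uint8, red, green, blue), "range_z" (384x512 float32, m along the optical axis (not along the pixel's ray), 0 where there is no reading), "fx", "fy", "cx", "cy" (pixels), "k1" (the pictures are not rectified: a ray, as slopes to the right and down, at radius r is drawn at 1 + k1 r^2 times it, then the intrinsics apply), "xyz" and "orientation" of the camera in the world. Camera axes: x right, y up, looking along -z (the intrinsics and any distortion apply to the point x, -y, -z); pixel columns grow to the right and rows downward; lengths in m; the calibration is good to about 2 mm. A picture is of the moment at which its call begins.
- manip.finish_job(): hands the job in, once; it reports no verdict.
The state is a dict: "clock": time; "qpos": joint angles; "qd": joint speeds; "joint_torque": joint torques, N m; "ee_pos": TCP position; "orientation": TCP orientation; "force": force on the tool from outside, world axes, zero at the start; "wrist_torque": the same for the moment, N m; "width": opening from 0.0 (shut) to 1.0 (fully open).
Only numpy, scipy, OpenCV 4.12 (cv2) and the standard library are available. Lean on these libraries where they do the work, as an engineer would, in place of code of your own. Each camera call takes 0.05 s, during which the arm holds its last target.

## Working session

There is one attempt and no reset: what is moved stays moved. The work goes in short steps, Python scripts to look and compute and a tool call to move; the robot and the scene stay as the last step left them, time stands still between calls to the robot, and variables do not carry over. Pictures are saved under pics/ and viewed, and the job is handed in when it is done.

Besides the shell and the picture viewer there is one more tool, called after "Request:" by a JSON object that holds its "name" and its "arguments". step_arm: Moves the arm, as the interface text tells. Its arguments: {"type":"object","properties":{"rows":{"type":"string"},"claw":{"type":"number"},"newtons":{"type":"number"}},"required":["rows"]}

```bash
mkdir -p pics; ls; cat > h.py <<'E'
import numpy as np, cv2
from rig import sensors, optics, manip
def grab(n):
    d=optics.get_image(n); np.savez('last_'+n+'.npz',**d); return d
def load(n): return dict(np.load('last_'+n+'.npz'))
def save(img,f,crop=None,s=1):
    im=img[...,::-1]
    if crop: u0,v0,u1,v1=crop; im=im[v0:v1,u0:u1]
    if s!=1: im=cv2.resize(im,None,fx=s,fy=s,interpolation=cv2.INTER_CUBIC)
    cv2.imwrite('pics/'+f,im)
def px(d,u,v,z=None,plane=None):
    """pixel->world. z: range override; plane: world height"""
    k1=float(d['k1']); xd=(u-d['cx'])/d['fx']; yd=(v-d['cy'])/d['fy']
    x,y=xd,yd
    for _ in range(20):
        f=1+k1*(x*x+y*y); x,y=xd/f,yd/f
    ray=d['orientation']@np.array([x,-y,-1.0]); o=np.array(d['xyz'])
    if plane is not None: return o+ray*(plane-o[2])/ray[2]
    if z is None:
        p=d['range_z'][int(round(v))-1:int(round(v))+2,int(round(u))-1:int(round(u))+2]; p=p[p>0]; z=np.median(p) if p.size else np.nan
    return o+ray*z
def proj(d,P):
    c=d['orientation'].T@(np.array(P)-d['xyz']); x,y=c[0]/-c[2],-c[1]/-c[2]; f=1+float(d['k1'])*(x*x+y*y)
    return d['cx']+d['fx']*x*f, d['cy']+d['fy']*y*f
E
python3 - <<'E'
from h import *
np.set_printoptions(precision=4,suppress=True)
for n in ['scene','top','wrist']:
    d=grab(n); save(d['img'],f'a_{n}.png',s=1.5); print(n,d['fx'],d['k1'],d['xyz'],d['orientation'].round(3).tolist())
s=sensors.observe()
for k in s: print(k,s[k])
E
```

```text
pics
scene 419.1583438644222 -0.06345927585344899 [1.0592 0.2048 0.9593] [[-0.499, -0.719, 0.484], [0.867, -0.415, 0.277], [0.001, 0.558, 0.83]]
top 351.2029266895776 -0.10550160194344776 [ 0.4765 -0.0856  1.1016] [[0.004, 0.996, -0.089], [-1.0, 0.002, -0.024], [-0.024, 0.089, 0.996]]
wrist 293.047411784561 0.0050430616145944 [0.083  0.6484 0.3735] [[0.253, -0.916, -0.31], [0.968, 0.239, 0.082], [-0.001, -0.321, 0.947]]
clock 0.15
qpos [-1.415   0.399   0.045   1.5376 -0.0187  1.2069 -0.0507]
qd [-0.0003 -0.0014  0.0004 -0.0034 -0.0003 -0.0006 -0.0006]
joint_torque [  0.0026 -47.556    1.367  -25.4514   0.0118   0.0064  -0.    ]
ee_pos [0.1637 0.6286 0.2305]
orientation [[-0.9678  0.2519 -0.0003]
 [ 0.2519  0.9678 -0.0015]
 [-0.0001 -0.0015 -1.    ]]
force [-0.9206 -0.5587 -0.5616]
wrist_torque [ 0.0179 -0.006   0.0147]
width 1.000541566720345
```

View pics/a_top.png

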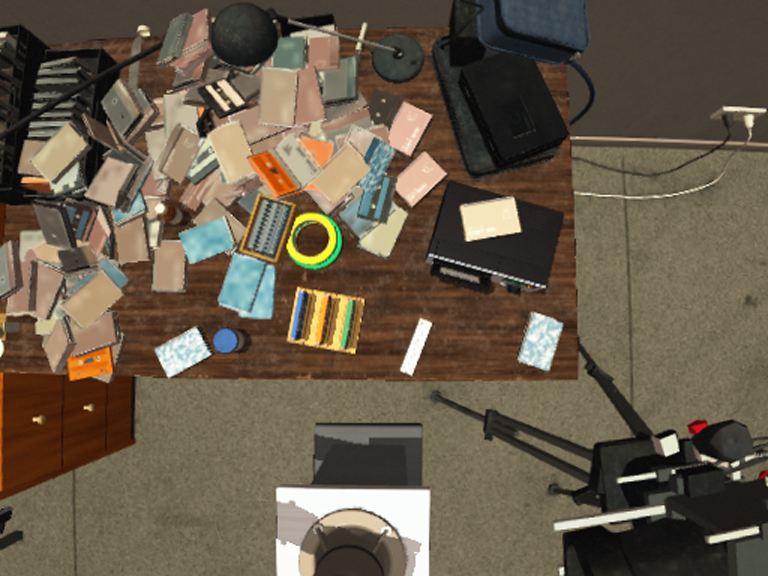

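View pics/a_scene.png

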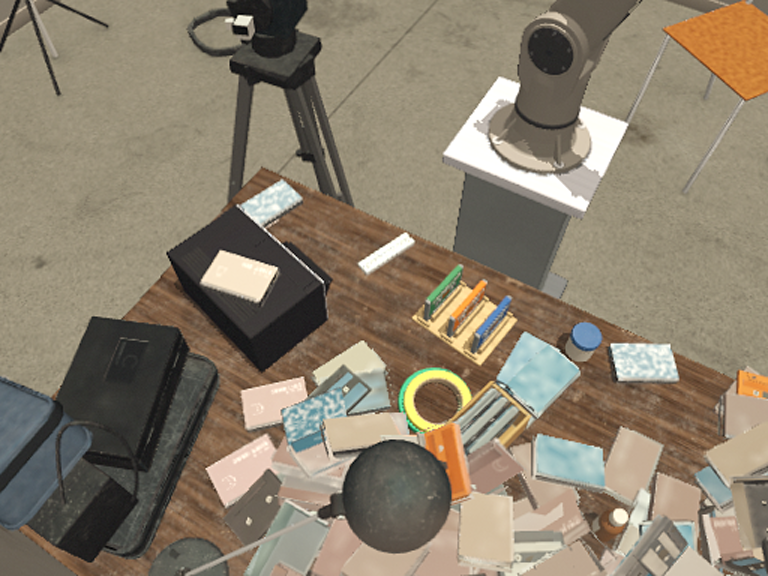

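View pics/a_wrist.png

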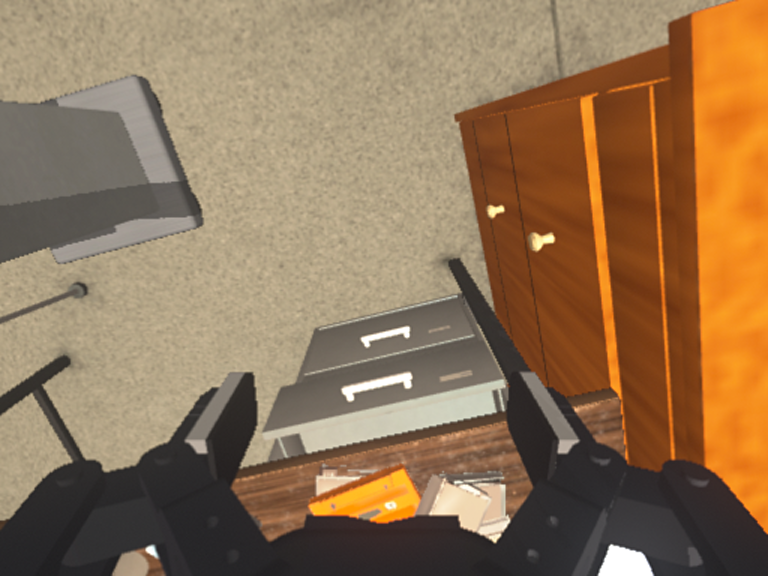

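```bash
python3 - <<'E'
from h import *
d=load('top'); save(d['img'],'b1.png',(180,180,260,245),9); save(d['img'],'b2.png',(275,110,385,200),7)
d=load('scene'); save(d['img'],'b3.png',(100,120,230,250),5); save(d['img'],'b4.png',(265,165,355,245),8)
E
```

```text
(no output)
```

View pics/b1.png

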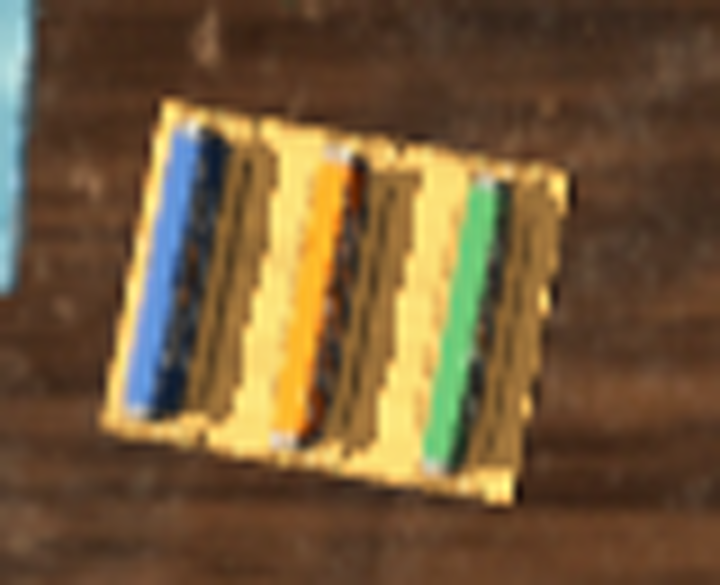

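View pics/b2.png

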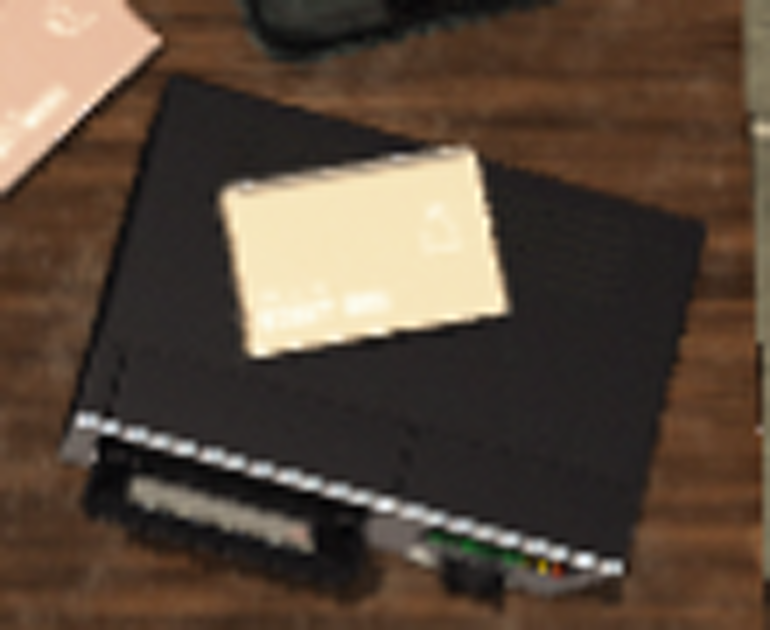

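View pics/b3.png

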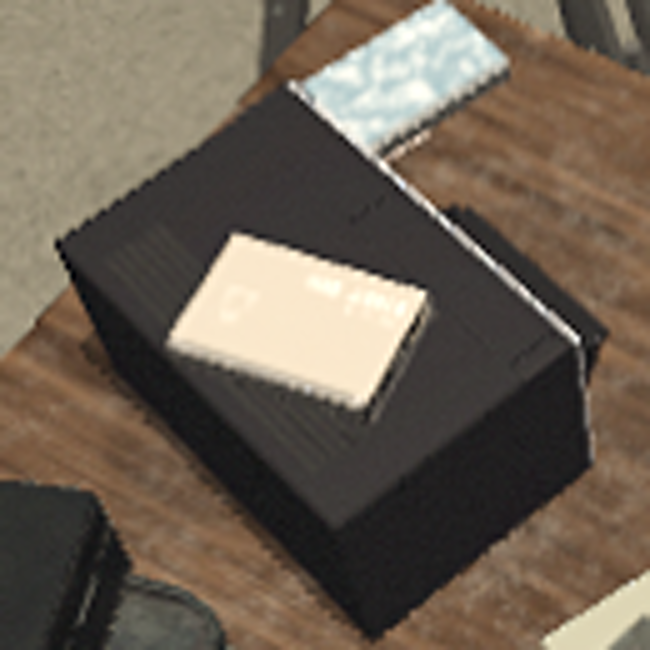

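View pics/b4.png

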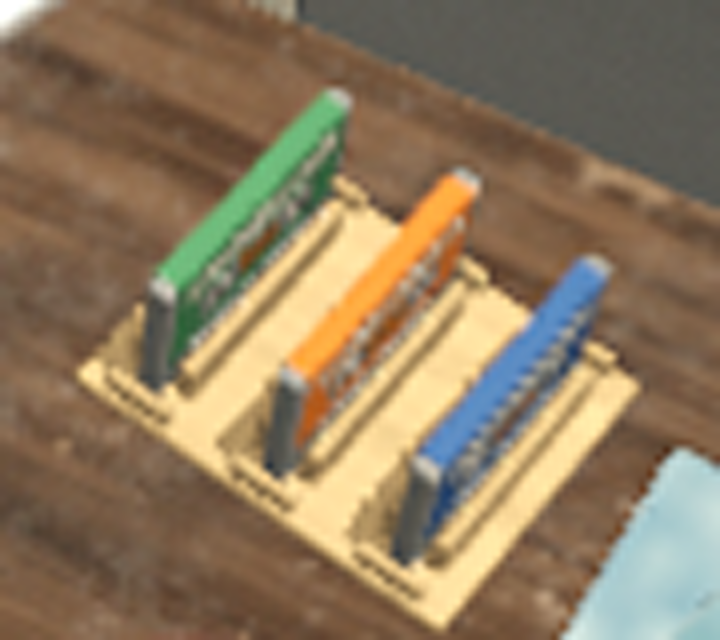

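```bash
python3 - <<'E'
from h import *
np.set_printoptions(precision=4,suppress=True)
d=load('top')
def c(off,s,x,y,pl):
    p=px(d,(x+.5)/s-.5+off[0],(y+.5)/s-.5+off[1],plane=pl); return p
A=lambda x,y,pl:c((180,180),9,x,y,pl); B=lambda x,y,pl:c((275,110),7,x,y,pl)
far=A(340,150,.07); near=A(288,442,.07); print('orange',far,near,np.linalg.norm(far-near),(far+near)/2,np.degrees(np.arctan2(*(far-near)[1::-1])))
for n,a,b in [('blue',(192,128),(139,410)),('green',(490,180),(437,466))]:
    f,g=A(*a,.07),A(*b,.07); print(n,(f+g)/2,np.linalg.norm(f-g),np.degrees(np.arctan2(*(f-g)[1::-1])))
st=[A(*q,.006) for q in [(168,98),(570,175),(512,500),(102,425)]]; st=np.array(st); print('stand',st,st.mean(0)); print(np.linalg.norm(np.diff(st[[0,1,2,3,0]],axis=0),axis=1))
fl,fr,rr,rl=[B(*q,.125) for q in [(78,418),(622,568),(705,228),(172,75)]]
D=np.array([fl,fr,rr,rl]);print('deck',D,D.mean(0),np.linalg.norm(np.diff(D[[0,1,2,3,0]],axis=0),axis=1))
for a,b in [(fl,fr),(rl,rr)]: v=a-b; print(np.degrees(np.arctan2(-v[0],v[1])))
for a,b in [(rl,fl),(rr,fr)]: v=a-b; print(np.degrees(np.arctan2(v[1],v[0])))
# depth checks
for q in [(78,412),(320,300)]: print(px(d,(q[0]+.5)/7-.5+275,(q[1]+.5)/7-.5+110))
d=load('scene')
S=lambda x,y,pl:c((265,165),8,x,y,pl)
f,g=S(285,375,.07),S(465,182,.07); print('orange scene',f,g,(f+g)/2,np.linalg.norm(f-g))
E3=lambda x,y,pl:c((100,120),5,x,y,pl)
print('deck scene fl',E3(580,342,.125),'fr',E3(293,85,.125),'rr',E3(60,245,.125),'rl',E3(335,525,.125))
E
```

```text
orange [0.5474 0.0487 0.07  ] [0.4518 0.0646 0.07  ] 0.09690101450738163 [0.4996 0.0567 0.07  ] -9.468359155089813
blue [0.5082 0.1059 0.07  ] 0.09403645743039231 -9.840570100913846
green [0.491  0.0075 0.07  ] 0.09477409746761471 -10.053821913374236
stand [[ 0.5699  0.1179  0.006 ]
 [ 0.5433 -0.0234  0.006 ]
 [ 0.4309 -0.004   0.006 ]
 [ 0.4557  0.1392  0.006 ]] [0.4999 0.0574 0.006 ]
[0.1437 0.1141 0.1453 0.1162]
deck [[ 0.6198 -0.1498  0.125 ]
 [ 0.5598 -0.3675  0.125 ]
 [ 0.6986 -0.4057  0.125 ]
 [ 0.761  -0.189   0.125 ]] [ 0.6598 -0.278   0.125 ] [0.2259 0.1439 0.2256 0.1466]
-15.395327623190997
-16.06794742834435
-15.51725011939244
-15.396533594708606
[ 0.6225 -0.1499  0.1226]
[ 0.6648 -0.2449  0.1411]
orange scene [0.5476 0.0473 0.07  ] [0.4548 0.0655 0.07  ] [0.5012 0.0564 0.07  ] 0.09460863480657292
deck scene fl [ 0.6221 -0.147   0.125 ] fr [ 0.5613 -0.3646  0.125 ] rr [ 0.7027 -0.4026  0.125 ] rl [ 0.7614 -0.1895  0.125 ]
```

Request:
{"name": "step_arm", "arguments": {"rows": "17 -28 0 0;17 -28 0 0.6;17 -29 0 0.6;17 -29 0 0.6;17 -29 0 0.6;17 -29 0 0.6;17 -29 0 0.6;17 -29 0 0.6", "claw": 0.2, "newtons": 30}}

```text
clock: 0.82
ee_pos: [0.3003, 0.3973, 0.2312]
orientation: [[-0.984, 0.18, -0.0], [0.18, 0.984, -0.0], [0.0, -0.0, -1.0]]
force: [1.5, 0.3, -0.2]
width: 0.398
```

Request:
{"name": "step_arm", "arguments": {"rows": "17 -29 0 0;17 -29 0 0;17 -29 0 0;17 -29 0 0;17 -29 0 0;17 -28 0 0;17 -28 0 0;17 -28 0 0"}}

```text
clock: 1.48
ee_pos: [0.4362, 0.1684, 0.2314]
orientation: [[-0.984, 0.18, -0.0], [0.18, 0.984, 0.0], [0.0, 0.0, -1.0]]
force: [1.1, 0.3, -0.7]
width: 0.401
```

Request:
{"name": "step_arm", "arguments": {"rows": "17 -28 0 0;17 -28 0 0;17 -28 0 0;0 -28 0 0;0 0 0 0;0 0 0 0"}}

```text
clock: 1.98
ee_pos: [0.4866, 0.0562, 0.2312]
orientation: [[-0.983, 0.185, -0.001], [0.185, 0.983, 0.0], [0.001, -0.0, -1.0]]
force: [-0.7, 0.4, -0.5]
width: 0.404
```

```bash
python3 - <<'E'
from h import *
d=grab('wrist'); save(d['img'],'c1.png',s=1.5)
E
```

```text
(no output)
```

View pics/c1.png

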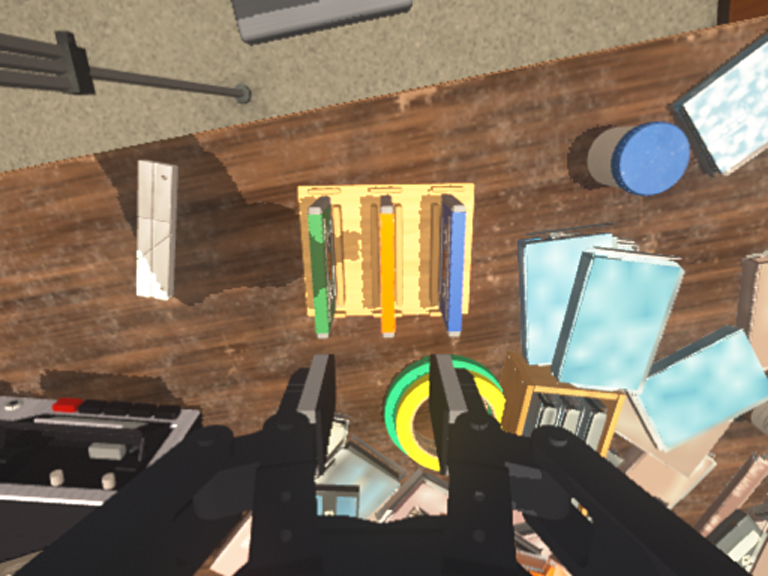

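```bash
python3 - <<'E'
from h import *
np.set_printoptions(precision=4,suppress=True)
d=load('wrist')
for a,b in [((387,208),(388.5,334)),((314.5,209),(321.5,335)),((460,209),(455.5,334))]:
    f,g=[px(d,(p[0]+.5)/1.5-.5,(p[1]+.5)/1.5-.5,plane=.07) for p in (a,b)]; print(f,g,(f+g)/2,np.linalg.norm(f-g),np.degrees(np.arctan2(*(g-f)[1::-1])))
for u,v in [(387,230),(388,310)]: print(px(d,u/1.5,v/1.5))
print(sensors.observe()['ee_pos'])
save(d['img'],'c2.png',(240,120,290,235),5)
E
```

```text
[0.4508 0.0655 0.07  ] [0.5447 0.0493 0.07  ] [0.4978 0.0574 0.07  ] 0.09523621669875341 -9.773149874234061
[0.4423 0.0162 0.07  ] [ 0.5361 -0.0008  0.07  ] [0.4892 0.0077 0.07  ] 0.09535470456112409 -10.295899945858352
[0.4609 0.1148 0.07  ] [0.5541 0.0993 0.07  ] [0.5075 0.1071 0.07  ] 0.09455152825844937 -9.475208382219112
[0.466  0.0628 0.0707]
[0.525  0.0527 0.0715]
[0.4865 0.0581 0.2312]
```

View pics/c2.png

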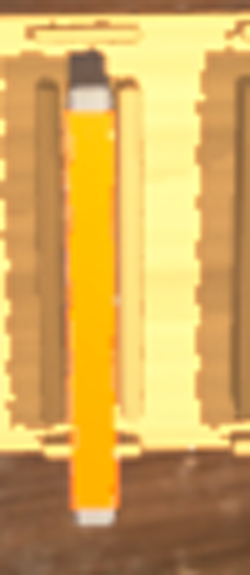

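Request:
{"name": "step_arm", "arguments": {"rows": "6 0 -30 0.7;6 -0.5 -40 0;0 0 -40 0;0 0 -35 0;0 0 -25 0;0 0 -15 0;0 0 -5 0;0 0 0 0"}}

```text
clock: 2.7
ee_pos: [0.4976, 0.0589, 0.0401]
orientation: [[-0.986, 0.166, -0.003], [0.166, 0.986, -0.0], [0.003, -0.001, -1.0]]
force: [-0.1, -0.2, 0.4]
width: 0.401
```

Request:
{"name": "step_arm", "arguments": {"rows": "0 0 0 0;0 0 0 0;0 0 0 0;0 0 0 0;0 0 0 0;0 0 0 0", "claw": 1, "newtons": 30}}

```text
clock: 3.2
ee_pos: [0.4999, 0.0581, 0.0427]
orientation: [[-0.986, 0.168, 0.002], [0.168, 0.986, 0.001], [-0.002, 0.002, -1.0]]
force: [-1.3, 1.4, 7.2]
width: 0.103
```

Request:
{"name": "step_arm", "arguments": {"rows": "0 0 5 0;0 0 10 0;0 0 25 0;0 0 40 0;0 0 40 0;0 0 40 0;0 0 0 0;0 0 0 0"}}

```text
clock: 3.87
ee_pos: [0.5005, 0.0576, 0.2044]
orientation: [[-0.986, 0.169, 0.006], [0.169, 0.986, 0.003], [-0.005, 0.003, -1.0]]
force: [0.4, 0.3, -1.4]
width: 0.102
```

```bash
python3 - <<'E'
from h import *
d=grab('wrist'); save(d['img'],'d1.png',s=1.5)
d=grab('scene'); save(d['img'],'d2.png',(200,120,400,270),4)
d=grab('top'); save(d['img'],'d3.png',(170,130,290,250),6)
E
```

```text
(no output)
```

View pics/d1.png

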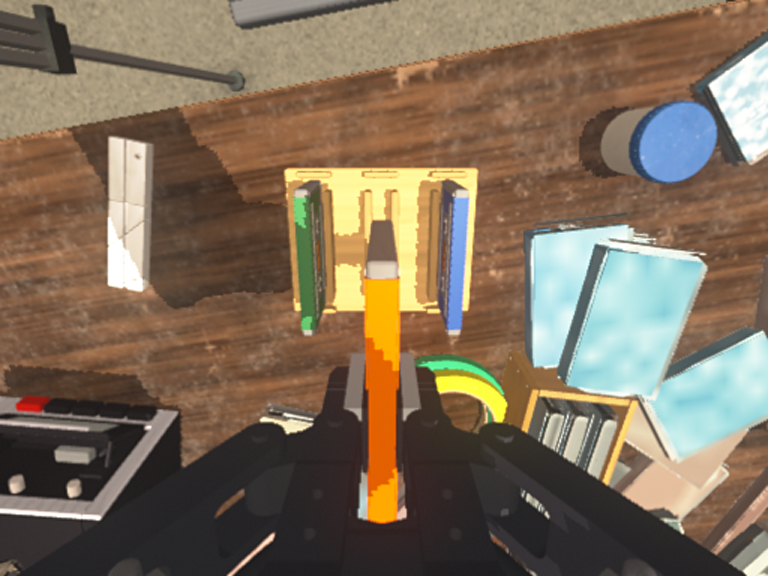

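View pics/d2.png

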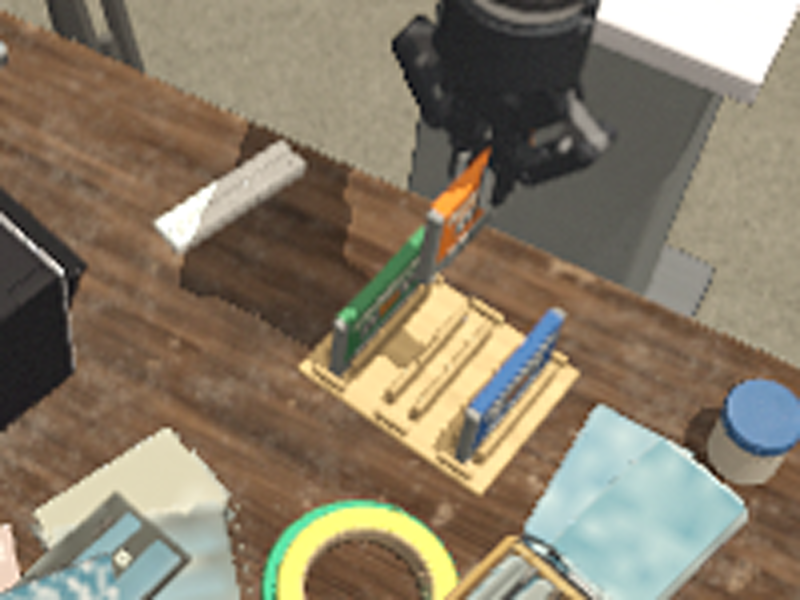

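Request:
{"name": "step_arm", "arguments": {"rows": "0 -18 3 -6.8;0 -18 3 -6.8;0 -18 3 -6.8;0 -18 3 -6.8;0 -18 3 -6.8;0 -18 3 -6.8;0 -18 3 -6.8;0 -18 3 -6.8"}}

```text
clock: 4.68
ee_pos: [0.4974, -0.0872, 0.2237]
orientation: [[-0.431, 0.902, -0.004], [0.902, 0.431, -0.001], [0.001, -0.004, -1.0]]
force: [0.5, -0.3, -1.4]
width: 0.101
```

Request:
{"name": "step_arm", "arguments": {"rows": "0 -18 0 -6.8;0 -18 0 -6.8;0 -18 0 -6.8;0 -18 0 -6.8;0 -18 0 -6.8;0 -13 0 -6.8;0 0 0 0;0 0 0 0"}}

```text
clock: 5.35
ee_pos: [0.4977, -0.1894, 0.2239]
orientation: [[0.256, 0.967, -0.003], [0.967, -0.256, -0.0], [-0.001, -0.003, -1.0]]
force: [-0.2, 0.0, -0.9]
width: 0.1
```

```bash
python3 - <<'E'
from h import *
d=grab('wrist'); save(d['img'],'e1.png',s=1.5)
d=grab('scene'); save(d['img'],'e2.png',(60,70,260,220),4)
d=grab('top'); save(d['img'],'e3.png',(270,100,390,210),6)
s=sensors.observe(); print(s['ee_pos'],s['qpos'])
E
```

```text
[ 0.49867579 -0.18791301  0.22458502] [-0.46231833  0.28559283  0.89947405  1.84029902 -0.24620282  1.13420238
  0.26680475]
```

View pics/e1.png

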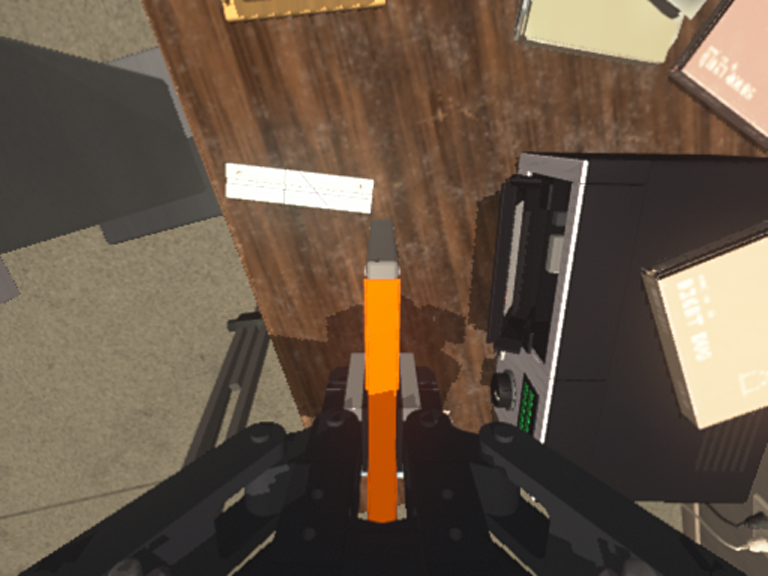

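View pics/e3.png

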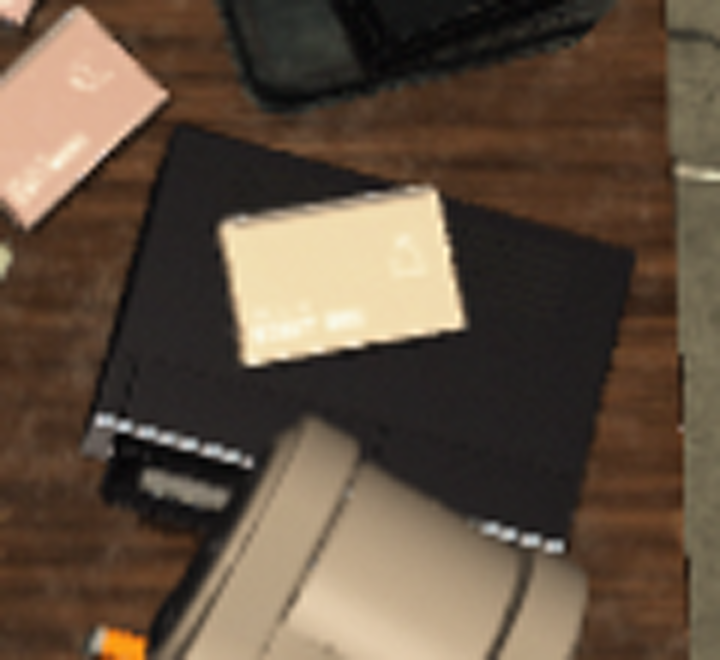

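```bash
python3 - <<'E'
from h import *
np.set_printoptions(precision=4,suppress=True)
d=load('wrist'); save(d['img'],'e4.png',(300,95,400,275),4)
def P(u,v): return px(d,(u+.5)/1.5-.5,(v+.5)/1.5-.5,plane=.125)
a,b=P(588,161),P(542,432); print(a,b,np.degrees(np.arctan2(-(a-b)[0],(a-b)[1])))
# cassette top depth
for q in [(383,272),(382,300),(382,350)]: print(px(d,q[0]/1.5,q[1]/1.5))
E
```

```text
[ 0.6202 -0.1502  0.125 ] [ 0.5723 -0.3139  0.125 ] -16.325560321849874
[ 0.5097 -0.1445  0.2519]
[ 0.5074 -0.1522  0.2523]
[ 0.5034 -0.1673  0.252 ]
```

View pics/e4.png

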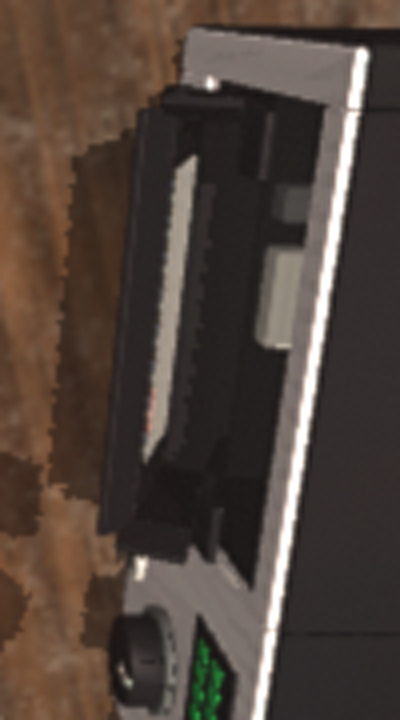

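```bash
cat >> h.py <<'E'
yaw=np.radians(-15.7); DX=np.array([np.cos(yaw),np.sin(yaw),0]); DY=np.array([-np.sin(yaw),np.cos(yaw),0]); DC=np.array([0.661,-0.2775,0])
def todeck(p): q=p-DC; return np.stack([q@DX,q@DY,p[...,2]],-1)
def cloud(d):
    H,W=d['range_z'].shape; u,v=np.meshgrid(np.arange(W),np.arange(H)); xd=(u-d['cx'])/d['fx']; yd=(v-d['cy'])/d['fy']; x,y=xd,yd
    for _ in range(20):
        f=1+float(d['k1'])*(x*x+y*y); x,y=xd/f,yd/f
    z=d['range_z']; c=np.stack([x*z,-y*z,-z],-1); w=c@d['orientation'].T+d['xyz']; w[z==0]=np.nan; return w
E
python3 - <<'E'
from h import *
np.set_printoptions(precision=1,suppress=True,linewidth=150)
d=load('wrist')
def P(u,v): return px(d,300+(u+.5)/4-.5,95+(v+.5)/4-.5,plane=.125)
a,b=P(368,55),P(263,712); print(a,b,np.degrees(np.arctan2(-(a-b)[0],(a-b)[1])), todeck(a)*1e3,todeck(b)*1e3)
c=todeck(cloud(d))*1e3
for dy in [90,75,60,42,25,10,-5]:
    m=(abs(c[...,1]-dy)<1.5)&(c[...,0]>-140)&(c[...,0]<-30)&(c[...,2]>5)&(c[...,2]<135)
    p=c[m][:,[0,2]]; p=p[np.argsort(p[:,0])]; print(dy, p.round().astype(int).tolist())
E
```

```text
[ 0.6 -0.2  0.1] [ 0.6 -0.3  0.1] -15.731810061039026 [-73.7 110.6 125. ] [-73.8 -41.7 125. ]
90 [[-107, 84], [-106, 83], [-106, 81], [-106, 84], [-106, 83], [-106, 84], [-105, 84], [-105, 84], [-105, 84], [-104, 85], [-104, 84], [-104, 84], [-103, 83], [-103, 82], [-102, 82], [-102, 82], [-101, 82], [-101, 81], [-100, 81], [-100, 80], [-100, 80], [-99, 80], [-99, 80], [-99, 78], [-98, 79], [-98, 79], [-98, 79], [-98, 77], [-97, 78], [-97, 79], [-97, 77], [-97, 78], [-96, 78], [-96, 78], [-95, 76], [-93, 72], [-93, 71], [-93, 71], [-91, 68], [-91, 67], [-91, 67], [-88, 63], [-88, 62], [-88, 61], [-86, 57], [-85, 56], [-83, 85], [-83, 88], [-83, 16], [-83, 88], [-83, 90], [-82, 93], [-82, 85], [-82, 92], [-82, 50], [-82, 84], [-82, 95], [-82, 85], [-82, 89], [-82, 95], [-82, 90], [-82, 92], [-82, 87], [-82, 86], [-82, 92], [-82, 94], [-82, 96], [-82, 96], [-82, 95], [-81, 97], [-81, 97], [-81, 96], [-80, 97], [-80, 96], [-80, 96], [-80, 97], [-79, 43], [-76, 117], [-76, 117], [-76, 124], [-76, 118], [-76, 123], [-76, 122], [-76, 40], [-76, 115], [-76, 125], [-76, 119], [-76, 118], [-7
[... 23360 characters left out ...]
 [-46, 127], [-46, 34], [-45, 33], [-45, 125], [-45, 32], [-44, 126], [-44, 125], [-44, 33], [-44, 34], [-44, 34], [-44, 125], [-44, 125], [-44, 36], [-44, 126], [-44, 126], [-43, 34], [-43, 126], [-42, 125], [-42, 125], [-42, 127], [-42, 125], [-41, 125], [-41, 125], [-41, 126], [-40, 125], [-40, 126], [-40, 126], [-40, 125], [-40, 125], [-39, 126], [-39, 127], [-39, 126], [-38, 125], [-38, 126], [-37, 125], [-37, 126], [-37, 125], [-37, 125], [-36, 125], [-36, 125], [-35, 126], [-35, 126], [-35, 125], [-35, 125], [-34, 126], [-34, 126], [-34, 125], [-33, 126], [-33, 125], [-33, 126], [-33, 125], [-33, 125], [-32, 125], [-32, 125], [-32, 125], [-31, 126], [-31, 125], [-31, 126], [-30, 125]]
```

```bash
python3 - <<'E'
from h import *
np.set_printoptions(precision=1,suppress=True,linewidth=150)
d=load('wrist'); c=cloud(d)
s=sensors.observe(); R=np.array(s['orientation']); t=(c-s['ee_pos'])@R*1e3
m=(abs(t[...,1])<60)&(t[...,2]>-80)&(t[...,2]<15)&(abs(t[...,0])<16)
p=t[m]
for z in range(-78,12,6):
    q=p[abs(p[:,2]-z)<3]
    if len(q): print(z,len(q),'y',np.unique((q[:,1]).round()).astype(int).tolist(),'x',q[:,0].min().round(),q[:,0].max().round())
save(d['img'],'e5.png',(200,215,310,300),7)
D=todeck(c)*1e3
line=-95.5+(77-D[...,2])*0.514
m=(abs(D[...,0]-line)<2.5)&(D[...,2]>45)&(D[...,2]<75); print('pocket y',np.percentile(D[m][:,1],[0,1,99,100]))
m=(D[...,2]>92)&(D[...,2]<99)&(D[...,0]>-86)&(D[...,0]<-78); y=np.sort(D[m][:,1]); print('clip y',y[0],y[-1],y[y<42].max(),y[y>42].min())
m=(D[...,2]>81)&(D[...,2]<87)&(D[...,0]>-109)&(D[...,0]<-102); y=np.sort(D[m][:,1]); print('lip y',y[0],y[-1])
E
```

```text
-78 4806 y [-59, -58, -57, -56, -55, -54, -53, -52, -51, -50, -49, -48, -47, -46, -45, -44, -43, -42, -41, -40, -39, -23, -22, -20, -19, -18, -17, -16, -15, -14, -13, -12, -11, -10, -9, -8, -7, -6, -5, -4, -3, -2, -1, 0, 1, 2, 3, 4, 5, 6, 7, 8, 9, 10, 11, 12, 13, 14, 15, 16, 17, 18, 20, 21, 22, 37, 38, 39, 40, 41, 42, 43, 44, 45, 46, 47, 48, 49, 50, 51, 52, 53, 54, 55, 56, 57, 58] x -6.0 16.0
-72 5062 y [-55, -54, -53, -52, -51, -50, -49, -48, -47, -46, -45, -44, -43, -42, -41, -40, -39, -38, -37, -36, -19, -18, -17, -16, -15, -14, -13, -12, -11, -10, -9, -8, -7, -6, -5, -4, -3, -2, -1, 0, 1, 2, 3, 4, 5, 6, 7, 8, 9, 10, 11, 12, 13, 14, 15, 16, 17, 18, 34, 35, 36, 37, 38, 39, 40, 41, 42, 43, 44, 45, 46, 47, 48, 49, 50, 51, 52, 53] x -14.0 16.0
-66 3289 y [-52, -51, -50, -49, -48, -47, -46, -45, -44, -43, -42, -41, -40, -39, -38, -37, -36, -35, -34, -33, -32, -31, -19, -18, -17, -16, -15, -14, -13, -12, -11, -10, -9, -8, -7, 6, 7, 8, 9, 10, 11, 12, 13, 14, 15, 16, 17, 18, 30, 31, 32, 33, 34, 35, 36, 37, 38, 39, 40, 41, 42, 43, 44, 45, 46, 47, 48, 49, 50] x -16.0 15.0
-60 2943 y [-46, -
[... 1533 characters left out ...]
 -15, -14, -13, -12, -11, -10, -9, -8, -7, -6, -5, -4, -3, -2, -1, 0, 1, 2, 3, 4, 5, 6, 7, 8, 9, 10, 11, 12, 13, 14, 15, 16, 17] x -16.0 16.0
-18 324 y [-19, -18, -17, -16, -15, -14, -13, -12, -11, -10, -9, -8, -7, -6, 5, 6, 7, 8, 9, 10, 11, 12, 13, 14, 15, 16, 17] x 3.0 9.0
-12 272 y [-19, -18, -17, -16, -15, -14, -13, -12, -11, -10, -9, -8, -7, -6, 5, 6, 7, 8, 9, 10, 11, 12, 13, 14, 15, 16, 17] x 3.0 9.0
-6 156 y [-17, -16, -15, -14, -13, -12, -11, -10, -9, -8, -7, 5, 6, 7, 8, 9, 10, 11, 12, 13, 14, 15] x 3.0 9.0
0 1 y [-8] x 8.0 8.0
pocket y [-82.8 -79.1  91.4  96.9]
clip y -18.033879278578993 96.85306169477828 -0.808623273757122 81.37458357721184
lip y -16.08502332128304 97.4918920984281
```

View pics/e5.png

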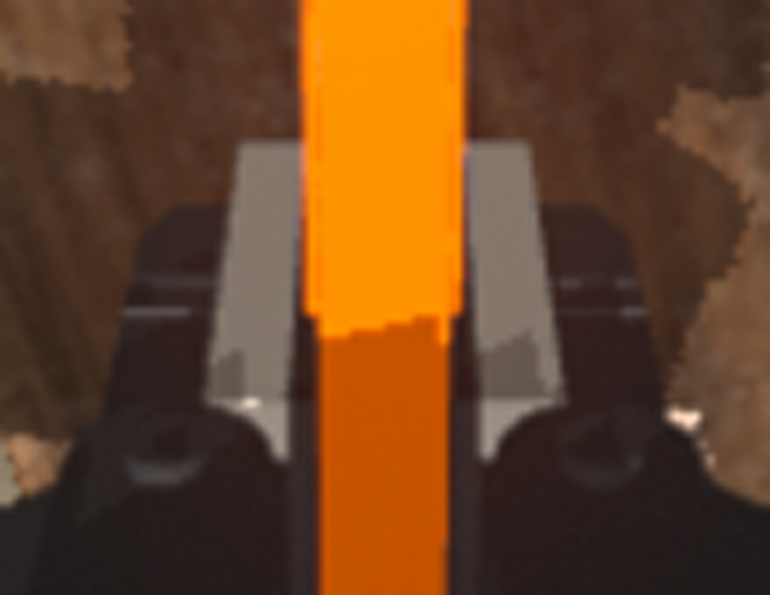

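```bash
python3 - <<'E'
from h import *
np.set_printoptions(precision=1,suppress=True,linewidth=150)
d=load('wrist')
for q in [(227,165),(373,180),(372,212),(227,195)]:
    p=px(d,q[0]/1.5,q[1]/1.5,plane=.013); print(p*1e3,todeck(p)*1e3)
s=sensors.observe(); print(todeck(np.array(s['ee_pos']))*1e3)
for q in [(247,260),(300,400)]: 
    p=px(d,q[0]/1.5,q[1]/1.5,plane=0); print('edge',p*1e3)
E
```

```text
[396.  -99.8  13. ] [-303.2   99.4   13. ]
[ 502.8 -139.9   13. ] [-189.5   89.7   13. ]
[ 495.5 -163.9   13. ] [-190.1   64.6   13. ]
[ 387.6 -121.4   13. ] [-305.5   76.3   13. ]
[-180.5   42.3  224.6]
edge [ 379.2 -178.2    0. ]
edge [ 379.4 -323.3   -0. ]
```

Request:
{"name": "step_arm", "arguments": {"rows": "3 -8 -20 -0.9;3 -8 -35 0;3 -9 -40 0;0 0 -40 0;0 0 -28 0;0 0 -15 0;0 0 -7 0;0 0 -2 0"}}

```text
clock: 6.17
ee_pos: [0.5073, -0.2131, 0.0371]
orientation: [[0.27, 0.963, -0.002], [0.963, -0.27, 0.001], [0.001, -0.002, -1.0]]
force: [0.4, 0.0, 0.1]
width: 0.102
```

Request:
{"name": "step_arm", "arguments": {"rows": "0 0 0 0;0 0 0 0;0 0 0 0"}}

```text
clock: 6.42
ee_pos: [0.509, -0.2147, 0.0398]
orientation: [[0.272, 0.962, 0.003], [0.962, -0.272, -0.001], [0.0, 0.003, -1.0]]
force: [0.3, 0.4, 0.6]
width: 0.1
```

Request:
{"name": "step_arm", "arguments": {"rows": "0 0 -1.5 0;0 0 -1 0;0 0 0 0"}}

```text
clock: 6.67
ee_pos: [0.5086, -0.2145, 0.0367]
orientation: [[0.272, 0.962, 0.002], [0.962, -0.272, 0.0], [0.001, 0.002, -1.0]]
force: [0.0, 1.2, 3.8]
width: 0.099
```

Contact with the desk (≈4 N). Slightly open, rise, and re-grip higher.

Request:
{"name": "step_arm", "arguments": {"rows": "0 0 0 0;0 0 0 0;0 0 0 0;0 0 0 0", "claw": 0.72}}

```text
clock: 7.0
ee_pos: [0.5077, -0.2144, 0.0357]
orientation: [[0.272, 0.962, -0.0], [0.962, -0.272, -0.0], [-0.0, -0.0, -1.0]]
force: [-0.1, -0.5, 0.4]
width: 0.137
```

Request:
{"name": "step_arm", "arguments": {"rows": "0 0 4 0;0 0 5 0;0 0 4 0;0 0 0 0;0 0 0 0"}}

```text
clock: 7.42
ee_pos: [0.5082, -0.2145, 0.0493]
orientation: [[0.272, 0.962, 0.001], [0.962, -0.272, -0.0], [0.0, 0.001, -1.0]]
force: [0.2, -0.0, -0.3]
width: 0.141
```

Request:
{"name": "step_arm", "arguments": {"rows": "0 0 0 0;0 0 0 0;0 0 0 0;0 0 0 0", "claw": 1, "newtons": 30}}

```text
clock: 7.75
ee_pos: [0.5084, -0.2146, 0.0492]
orientation: [[0.272, 0.962, 0.001], [0.962, -0.272, -0.0], [0.0, 0.001, -1.0]]
force: [0.7, 0.7, 4.5]
width: 0.093
```

```bash
python3 - <<'E'
from h import *
d=grab('wrist'); save(d['img'],'f1.png',s=1.5)
E
```

```text
(no output)
```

View pics/f1.png

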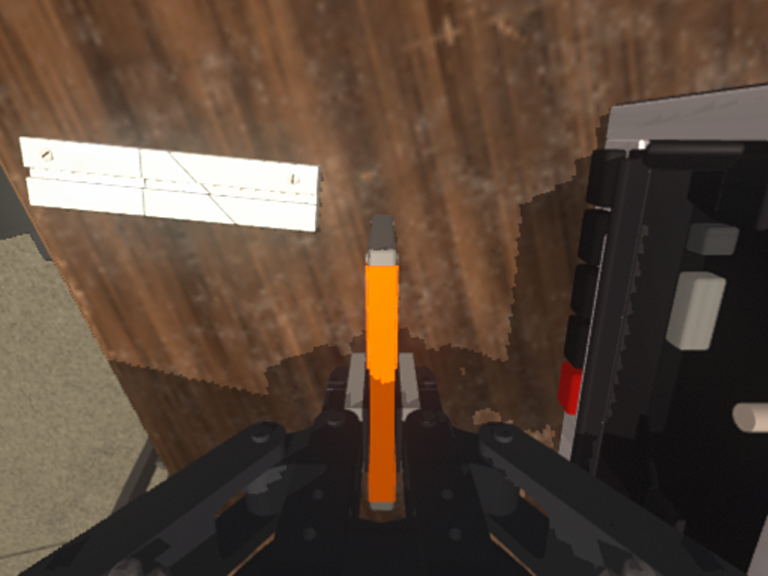

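Request:
{"name": "step_arm", "arguments": {"rows": "0 0 10 0;0 0 25 0;0 0 40 0;0 0 40 0;20 1 16 0;27 1 0 0;20 1.5 0 0;0 0 0 0"}}

```text
clock: 8.47
ee_pos: [0.5787, -0.2089, 0.1801]
orientation: [[0.268, 0.963, 0.002], [0.963, -0.268, -0.001], [0.0, 0.003, -1.0]]
force: [0.7, 0.4, -0.3]
width: 0.094
```

Request:
{"name": "step_arm", "arguments": {"rows": "0 0 0 0;0 0 0 0;0 0 0 0"}}

```text
clock: 8.72
ee_pos: [0.5731, -0.2115, 0.1795]
orientation: [[0.274, 0.962, -0.002], [0.962, -0.274, 0.0], [-0.0, -0.002, -1.0]]
force: [0.6, -0.7, 0.3]
width: 0.097
```

```bash
python3 - <<'E'
from h import *
np.set_printoptions(precision=1,suppress=True,linewidth=150)
d=grab('wrist'); save(d['img'],'g1.png',s=1.5)
e=grab('scene'); save(e['img'],'g2.png',(100,90,240,210),5)
s=sensors.observe(); print(todeck(np.array(s['ee_pos']))*1e3,s['ee_pos'])
D=todeck(cloud(d))*1e3
m=(D[...,2]>188)&(D[...,2]<205)&(D[...,1]>60)&(D[...,1]<100)
p=D[m]; print('cass top', np.percentile(p,[1,50,99],axis=0))
for y in (65,70,75,80,85): q=p[abs(p[:,1]-y)<2]; print(y, q[:,0].min(),q[:,0].max(),len(q))
# front edge + lips
m=(D[...,2]>114)&(D[...,2]<122)&(D[...,0]>-85)&(D[...,0]<-65)&(D[...,1]>30); print('front',np.percentile(D[m][:,0],[10,50,90]))
m=(abs(D[...,1]-88)<5)&(D[...,2]>70)&(D[...,2]<88)&(D[...,0]<-94)&(D[...,0]>-112); q=D[m][:,[0,2]]; print(q[np.argsort(q[:,0])][::max(1,len(q)//12)].tolist())
m=(D[...,2]>81)&(D[...,2]<87)&(D[...,0]>-109)&(D[...,0]<-102); y=D[m][:,1]; print('lip',y.min(),y.max())
E
```

```text
[-102.1   40.   179.7] [ 0.6 -0.2  0.2]
cass top [[-107.5   60.2  189.1]
 [-102.8   76.4  195. ]
 [ -97.8   89.8  196.4]]
65 -107.68333148353658 -98.14563452778019 164
70 -107.62464594739868 -98.15594399548262 178
75 -107.54739209542375 -98.2002828230898 168
80 -107.47759677413599 -97.77636238720532 184
85 -107.4389332777875 -97.76477087889434 193
front [-75.8 -75.8 -75.6]
[[-106.43240610491307, 82.26705978105794], [-105.56803784843252, 85.1583757873432], [-104.74872729617731, 83.7726370997341], [-103.9309529694879, 82.7116604401892], [-102.34172756048622, 81.70256084542338], [-101.51572578879447, 82.55558358412229], [-100.69114434936233, 80.10708939609617], [-99.86441579754319, 79.96380369764056], [-99.0313495230356, 79.01312271973262], [-97.3922926724739, 79.15789997678138], [-96.54404884693557, 78.01536373663947], [-95.69460136251847, 77.62541978575582], [-94.79937318632184, 75.63069561746974]]
lip 81.68081181926553 95.7298856719127
```

View pics/g1.png

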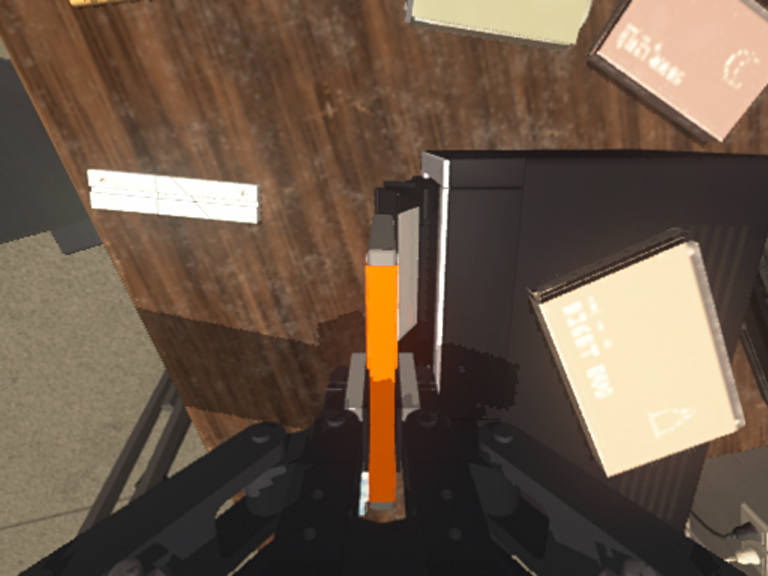

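View pics/g2.png

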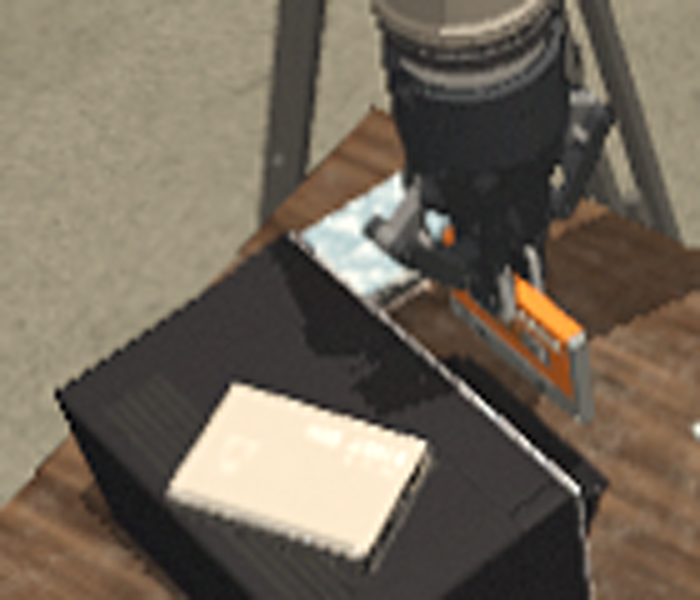

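Request:
{"name": "step_arm", "arguments": {"rows": "6 -1.5 0 0;7.6 -1.8 0 0;0 0 -12 0;0 0 -18 0;0 0 -10 0;0 0 -5 0;0 0 -3 0;0 0 0 0"}}

```text
clock: 9.48
ee_pos: [0.5881, -0.2142, 0.1311]
orientation: [[0.272, 0.962, -0.001], [0.962, -0.272, 0.0], [-0.0, -0.001, -1.0]]
force: [0.0, 0.5, -0.9]
width: 0.093
```

Request:
{"name": "step_arm", "arguments": {"rows": "0 0 0 0;0 0 0 0;0 0 0 0"}}

```text
clock: 9.73
ee_pos: [0.5884, -0.2144, 0.1324]
orientation: [[0.272, 0.962, 0.0], [0.962, -0.272, -0.0], [0.0, 0.0, -1.0]]
force: [-1.4, 0.6, -0.7]
width: 0.096
```

```bash
python3 - <<'E'
from h import *
np.set_printoptions(precision=1,suppress=True,linewidth=150)
d=grab('wrist'); save(d['img'],'i1.png',s=1.5)
s=sensors.observe(); print(todeck(np.array(s['ee_pos']))*1e3,s['force'])
D=todeck(cloud(d))*1e3
m=(D[...,2]>138)&(D[...,2]<155)&(D[...,1]>60)&(D[...,1]<100)&(D[...,0]<-75)
p=D[m]; print('cass top', np.percentile(p,[1,50,99],axis=0))
E
```

```text
[-87.   41.2 132.3] [-0.8 -0.3 -0.5]
cass top [[-92.1  60.2 140. ]
 [-87.4  77.3 147.8]
 [-82.7  91.1 149.2]]
```

View pics/i1.png

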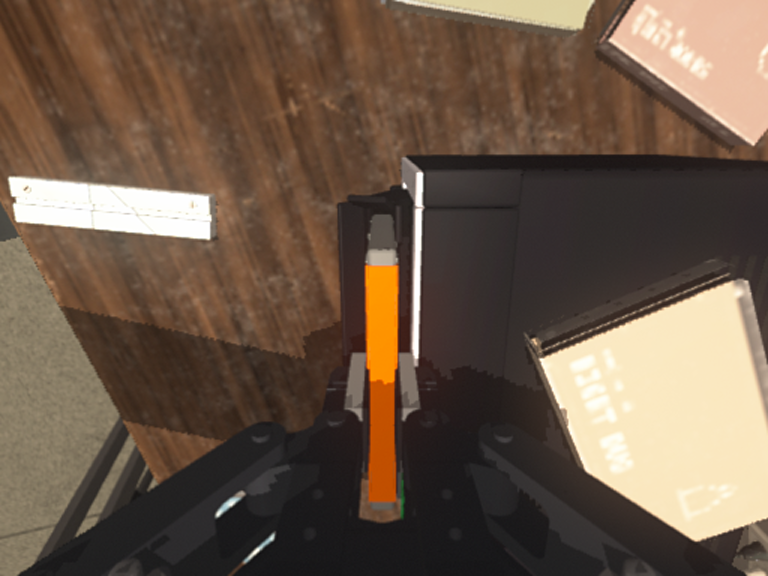

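Request:
{"name": "step_arm", "arguments": {"rows": "-1 0.3 0 0;0 0 -2 0;0 0 -2 0;0 0 0 0;0 0 0 0"}}

```text
clock: 10.2
ee_pos: [0.5875, -0.2138, 0.1277]
orientation: [[0.272, 0.962, 0.0], [0.962, -0.272, 0.0], [0.0, 0.0, -1.0]]
force: [-0.0, -0.0, 0.1]
width: 0.093
```

```bash
python3 - <<'E'
from h import *
np.set_printoptions(precision=1,suppress=True,linewidth=150)
d=grab('wrist'); save(d['img'],'i2.png',(200,110,330,290),4)
s=sensors.observe(); print(todeck(np.array(s['ee_pos']))*1e3,s['force'])
D=todeck(cloud(d))*1e3
m=(D[...,2]>138)&(D[...,2]<155)&(D[...,1]>60)&(D[...,1]<100)&(D[...,0]<-75)
p=D[m]; print('cass top', np.percentile(p,[1,50,99],axis=0))
E
```

```text
[-88.   41.3 127.8] [ 0.1  0.3 -1.4]
cass top [[-93.1  60.5 139.8]
 [-88.5  77.  143.2]
 [-83.6  91.3 144.6]]
```

View pics/i2.png

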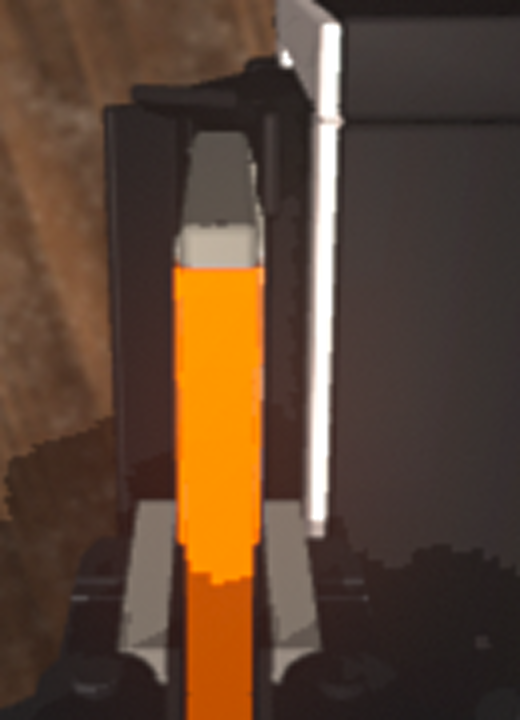

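Request:
{"name": "step_arm", "arguments": {"rows": "0 0 0 0;0 0 0 0;0 0 0 0;0 0 0 0;0 0 0 0", "claw": 0.5}}

```text
clock: 10.67
ee_pos: [0.5874, -0.214, 0.1279]
orientation: [[0.272, 0.962, 0.0], [0.962, -0.272, -0.0], [-0.0, 0.0, -1.0]]
force: [-0.3, -0.7, 0.7]
width: 0.253
```

```bash
python3 - <<'E'
from h import *
d=grab('wrist'); save(d['img'],'j1.png',(180,110,330,290),4)
e=grab('scene'); save(e['img'],'j2.png',(120,110,260,210),5)
E
```

```text
(no output)
```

View pics/j1.png

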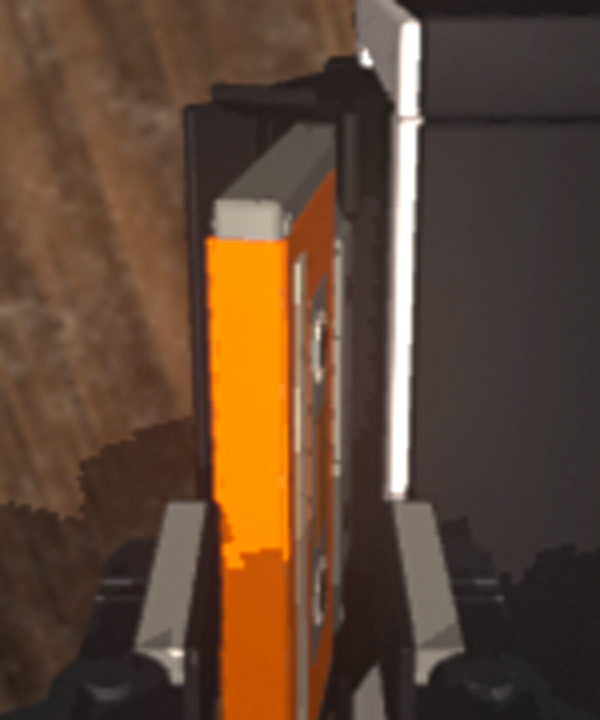

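View pics/j2.png

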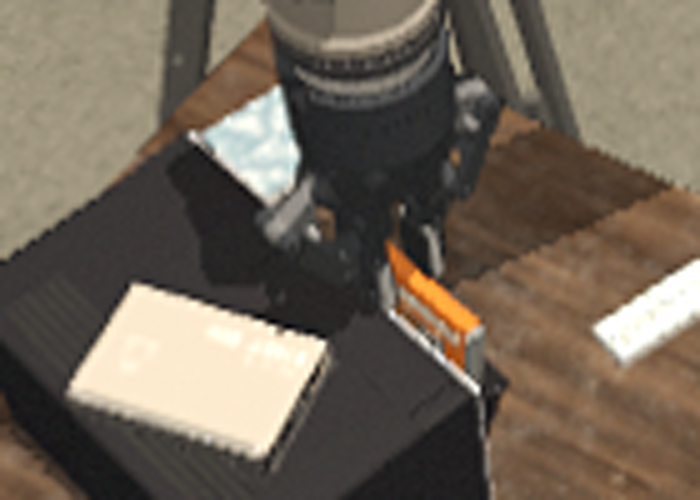

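Request:
{"name": "step_arm", "arguments": {"rows": "-2 0.5 0 0;-2 0.5 0 0;-2 0.6 0 0;-2 0.6 0 0;-2 0.5 0 0;-2 0.5 0 0;0 0 0 0;0 0 0 0"}}

```text
clock: 11.43
ee_pos: [0.5753, -0.2107, 0.1279]
orientation: [[0.272, 0.962, 0.0], [0.962, -0.272, 0.0], [0.0, 0.0, -1.0]]
force: [0.5, 0.5, -0.2]
width: 0.248
```

```bash
python3 - <<'E'
from h import *
d=grab('wrist'); save(d['img'],'k1.png',(180,110,330,290),4)
e=grab('scene'); save(e['img'],'k2.png',(120,110,260,210),5)
E
```

```text
(no output)
```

View pics/k1.png

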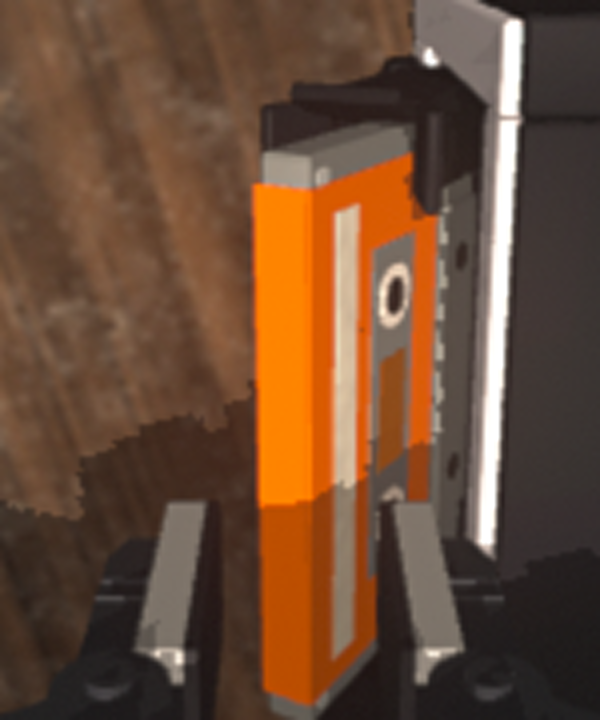

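Request:
{"name": "step_arm", "arguments": {"rows": "0 0 15 0;0 0 30 0;0 0 30 0;-20 6 0 0;-20 5 0 0;0 0 0 0;0 0 0 0"}}

```text
clock: 12.12
ee_pos: [0.535, -0.1996, 0.2031]
orientation: [[0.273, 0.962, 0.001], [0.962, -0.273, 0.001], [0.001, 0.001, -1.0]]
force: [0.5, -0.3, 0.8]
width: 0.25
```

```bash
python3 - <<'E'
from h import *
np.set_printoptions(precision=1,suppress=True,linewidth=150)
d=grab('wrist'); save(d['img'],'l1.png',(230,90,400,290),3.5)
s=sensors.observe(); print(todeck(np.array(s['ee_pos']))*1e3)
D=todeck(cloud(d))*1e3
for y in (85,75,42,20,5):
    m=(abs(D[...,1]-y)<2)&(D[...,0]>-115)&(D[...,0]<-80)&(D[...,2]>60)&(D[...,2]<118); q=D[m][:,[0,2]]; q=q[np.argsort(q[:,0])]; print(y,q[::max(1,len(q)//14)].round().astype(int).tolist())
m=(D[...,0]>-108)&(D[...,0]<-90)&(D[...,2]>97)&(D[...,2]<112); print('y ext',np.percentile(D[m][:,1],[0.5,99.5]))
E
```

```text
[-141.6   41.2  203. ]
85 [[-107, 97], [-106, 83], [-105, 99], [-103, 99], [-102, 99], [-100, 99], [-98, 99], [-95, 94], [-92, 90], [-89, 86], [-86, 80], [-83, 75], [-82, 87], [-82, 72], [-80, 97]]
75 [[-107, 98], [-107, 83], [-106, 98], [-105, 97], [-104, 98], [-102, 100], [-101, 101], [-100, 101], [-98, 99], [-95, 96], [-93, 93], [-91, 88], [-89, 84], [-86, 80], [-83, 75], [-81, 70]]
42 [[-107, 97], [-106, 98], [-106, 98], [-104, 100], [-103, 100], [-102, 100], [-100, 102], [-99, 100], [-97, 99], [-95, 96], [-93, 92], [-90, 87], [-88, 83], [-86, 81], [-83, 76], [-80, 70]]
20 [[-107, 97], [-107, 83], [-106, 99], [-105, 97], [-104, 99], [-102, 100], [-101, 100], [-100, 101], [-99, 101], [-96, 97], [-95, 95], [-93, 92], [-90, 87], [-88, 84], [-86, 81], [-84, 78], [-81, 73]]
5 [[-107, 82], [-106, 84], [-106, 98], [-104, 100], [-102, 100], [-102, 101], [-101, 100], [-99, 102], [-97, 99], [-95, 95], [-93, 92], [-90, 86], [-87, 82], [-86, 80], [-83, 74], [-81, 72]]
y ext [-7.3 90.8]
```

View pics/l1.png

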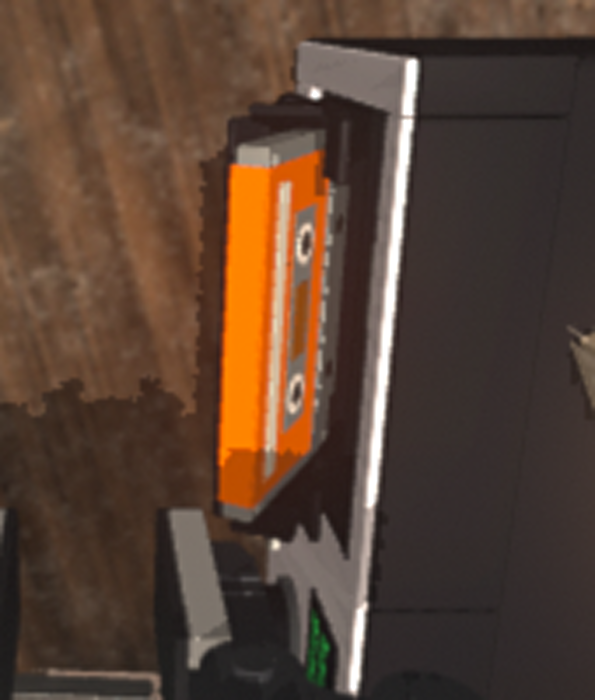

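Request:
{"name": "step_arm", "arguments": {"rows": "0 0 0 7;0 0 0 7;0 0 0 7;0 0 0 7;0 0 0 7;0 0 0 7;0 0 0 7;0 0 0 7", "claw": 1}}

```text
clock: 12.83
ee_pos: [0.5364, -0.1999, 0.2026]
orientation: [[-0.65, 0.76, 0.0], [0.76, 0.65, -0.001], [-0.001, -0.0, -1.0]]
force: [0.1, 0.9, 0.6]
width: -0.001
```

Request:
{"name": "step_arm", "arguments": {"rows": "0 0 0 7;0 0 0 7;0 0 0 7;0 0 0 7;0 0 0 6;0 0 0 0;0 0 0 0;0 0 0 0"}}

```text
clock: 13.5
ee_pos: [0.5358, -0.1999, 0.2026]
orientation: [[-0.962, 0.274, -0.0], [0.274, 0.962, -0.0], [0.0, -0.0, -1.0]]
force: [-0.2, -0.6, 0.4]
width: -0.001
```

```bash
python3 - <<'E'
from h import *
np.set_printoptions(precision=1,suppress=True,linewidth=150)
d=grab('wrist'); save(d['img'],'m1.png',s=1.5)
s=sensors.observe(); print(todeck(np.array(s['ee_pos']))*1e3,s['qpos'])
c=cloud(d); R=np.array(s['orientation']); t=(c-s['ee_pos'])@R*1e3
m=(abs(t[...,1])<40)&(t[...,2]>-80)&(t[...,2]<5)&(t[...,0]>-25)&(t[...,0]<50)
p=t[m]
for z in range(-78,6,6):
    q=p[abs(p[:,2]-z)<3]
    if len(q)>5: print(z,len(q),np.percentile(q[:,0],[1,99]),np.percentile(q[:,1],[1,99]))
E
```

```text
[-141.6   40.8  202.7] [-0.1  0.3  0.5  1.8 -0.2  1.1  1.7]
-78 2855 [-2.5 18.2] [-39.8  39.8]
-72 4102 [-8.5 18.1] [-39.3  39.2]
-66 2623 [-9.2 17.9] [-39.4  39.4]
-60 3524 [-9.2 13.1] [-39.1  38.1]
-54 3283 [-8.4 14. ] [-37.2  34.7]
-48 1706 [-8.  14.2] [-32.8  30.3]
-42 462 [ 1.4 14.2] [-22.3  19.4]
-36 606 [-10.2  11.9] [-7.4  5.4]
-30 421 [ 6.6 11.9] [-14.6  12.1]
-24 388 [ 6.5 11.9] [-14.5  12.3]
-18 360 [ 6.4 11.9] [-14.5  12.2]
-12 292 [ 6.6 11.8] [-14.4  12. ]
-6 148 [ 6.8 11.8] [-12.6  10.3]
```

View pics/m1.png

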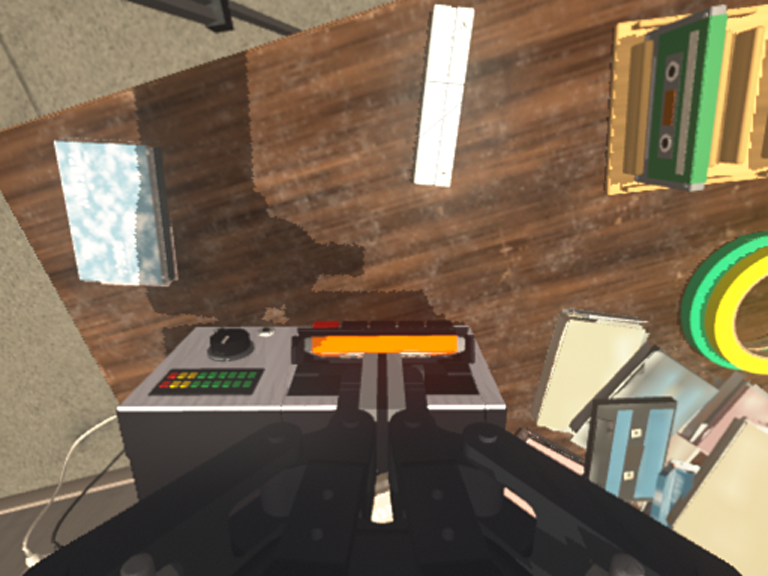

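Request:
{"name": "step_arm", "arguments": {"rows": "0 0 -20 0;0 0 -40 0;0 0 -40 0;0 0 -22 0;0 0 -10 0;0 0 0 0;0 0 0 0"}}

```text
clock: 14.13
ee_pos: [0.5362, -0.2002, 0.0715]
orientation: [[-0.962, 0.273, 0.001], [0.273, 0.962, -0.001], [-0.001, -0.0, -1.0]]
force: [-0.1, 0.2, -0.4]
width: 0.001
```

Request:
{"name": "step_arm", "arguments": {"rows": "5.8 -1.6 0 0;5.8 -1.6 0 0;4.8 -1.4 0 0;2.9 -0.8 0 0;2.9 -0.8 0 0;2.9 -0.8 0 0"}}

```text
clock: 14.63
ee_pos: [0.5591, -0.2063, 0.071]
orientation: [[-0.962, 0.272, -0.004], [0.272, 0.962, 0.002], [0.004, 0.001, -1.0]]
force: [-8.2, 2.8, 6.7]
width: 0.003
```

```bash
python3 - <<'E'
from h import *
np.set_printoptions(precision=1,suppress=True,linewidth=150)
e=grab('scene'); save(e['img'],'n2.png',(100,90,260,210),5)
s=sensors.observe(); print(todeck(np.array(s['ee_pos']))*1e3,s['force'])
E
```

```text
[-117.6   40.9   70.8] [-4.2  1.5  3.4]
```

View pics/n2.png

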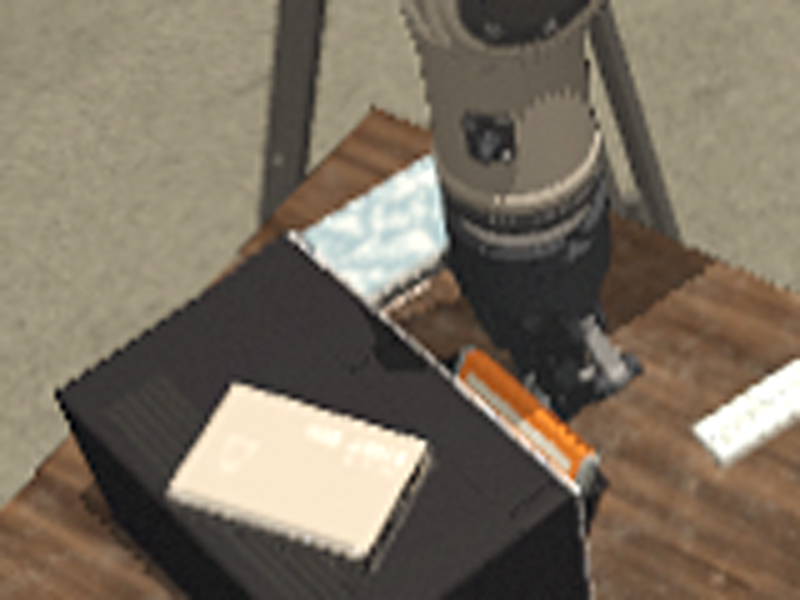

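Request:
{"name": "step_arm", "arguments": {"rows": "1.9 -0.5 0 0;1.9 -0.5 0 0;1.9 -0.6 0 0;2 -0.6 0 0;1.9 -0.5 0 0;1.9 -0.5 0 0;1.9 -0.6 0 0;0 0 0 0"}}

```text
clock: 15.35
ee_pos: [0.5744, -0.2108, 0.0709]
orientation: [[-0.962, 0.272, 0.001], [0.272, 0.962, -0.0], [-0.001, -0.0, -1.0]]
force: [-1.4, -0.6, 0.5]
width: -0.002
```

```bash
python3 - <<'E'
from h import *
np.set_printoptions(precision=1,suppress=True,linewidth=150)
e=grab('scene'); save(e['img'],'o2.png',(150,130,240,210),8)
s=sensors.observe(); print(todeck(np.array(s['ee_pos']))*1e3,s['force'])
E
```

```text
[-101.2   40.8   70.9] [-0.8 -0.8  0.1]
```

View pics/o2.png

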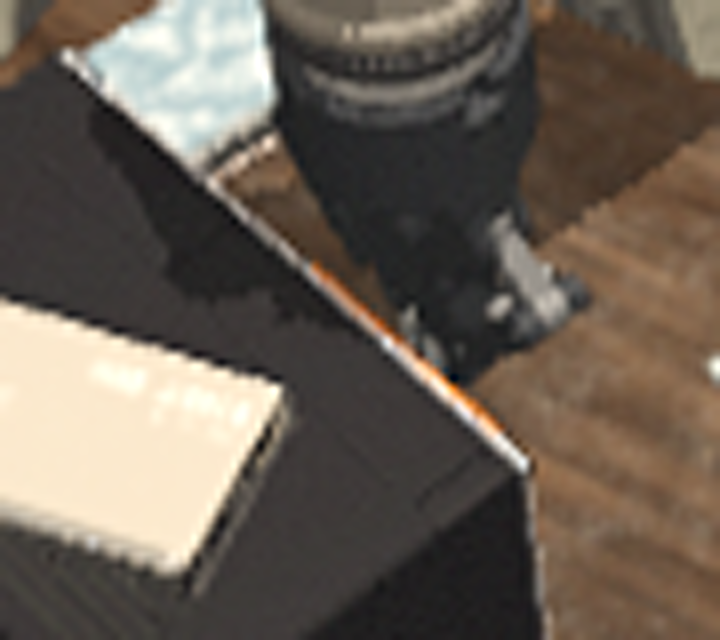

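Request:
{"name": "step_arm", "arguments": {"rows": "1.4 -0.4 0 0;1.4 -0.4 0 0;1.4 -0.4 0 0;0 0 0 0"}}

```text
clock: 15.73
ee_pos: [0.5789, -0.2118, 0.0709]
orientation: [[-0.962, 0.272, 0.001], [0.272, 0.962, -0.0], [-0.001, 0.0, -1.0]]
force: [-0.1, -0.1, 0.6]
width: -0.002
```

Request:
{"name": "step_arm", "arguments": {"rows": "1.2 -0.3 0 0;1.2 -0.3 0 0;1 -0.3 0 0;0 0 0 0"}}

```text
clock: 16.07
ee_pos: [0.5808, -0.2124, 0.0707]
orientation: [[-0.962, 0.272, -0.002], [0.272, 0.962, 0.001], [0.002, 0.0, -1.0]]
force: [-2.2, 0.7, 1.2]
width: -0.001
```

Request:
{"name": "step_arm", "arguments": {"rows": "0.9 -0.3 0 0;0 0 0 0;0 0 0 0"}}

```text
clock: 16.32
ee_pos: [0.581, -0.2125, 0.0706]
orientation: [[-0.962, 0.272, -0.003], [0.272, 0.962, 0.002], [0.003, 0.001, -1.0]]
force: [-5.0, 1.4, 3.7]
width: -0.006
```

Request:
{"name": "step_arm", "arguments": {"rows": "-2 0.6 0 0;-6 1.7 0 0;-15 4 0 0;-25 7 0 0;-25 7 0 0;0 0 30 0;0 0 40 0;0 0 40 0"}}

```text
clock: 16.98
ee_pos: [0.508, -0.1924, 0.1813]
orientation: [[-0.962, 0.273, -0.001], [0.273, 0.962, 0.0], [0.001, -0.0, -1.0]]
force: [2.0, 0.0, 0.3]
width: 0.001
```

```bash
python3 - <<'E'
from h import *
np.set_printoptions(precision=1,suppress=True,linewidth=150)
d=grab('wrist'); save(d['img'],'p1.png',s=1.5)
e=grab('scene'); save(e['img'],'p2.png',(100,100,300,250),4)
s=sensors.observe(); print(todeck(np.array(s['ee_pos']))*1e3,s['force'])
D=todeck(cloud(d))*1e3
for y in (80,60,20):
    m=(abs(D[...,1]-y)<2)&(D[...,0]>-115)&(D[...,0]<-60)&(D[...,2]>30)&(D[...,2]<118); q=D[m][:,[0,2]]; q=q[np.argsort(q[:,1])]; print(y,q[::max(1,len(q)//25)].round().astype(int).tolist())
E
```

```text
[-163.9   39.9  187.7] [ 0.5 -0.8 -0.6]
80 [[-80, 36], [-81, 40], [-80, 42], [-80, 43], [-80, 45], [-80, 47], [-79, 50], [-80, 52], [-80, 53], [-80, 55], [-79, 58], [-80, 59], [-81, 62], [-79, 64], [-81, 65], [-80, 67], [-80, 69], [-81, 71], [-79, 72], [-79, 74], [-79, 75], [-80, 77], [-80, 79], [-80, 81], [-80, 82], [-81, 84], [-82, 85], [-84, 90], [-83, 92], [-82, 92], [-83, 93]]
60 []
20 []
```

View pics/p1.png

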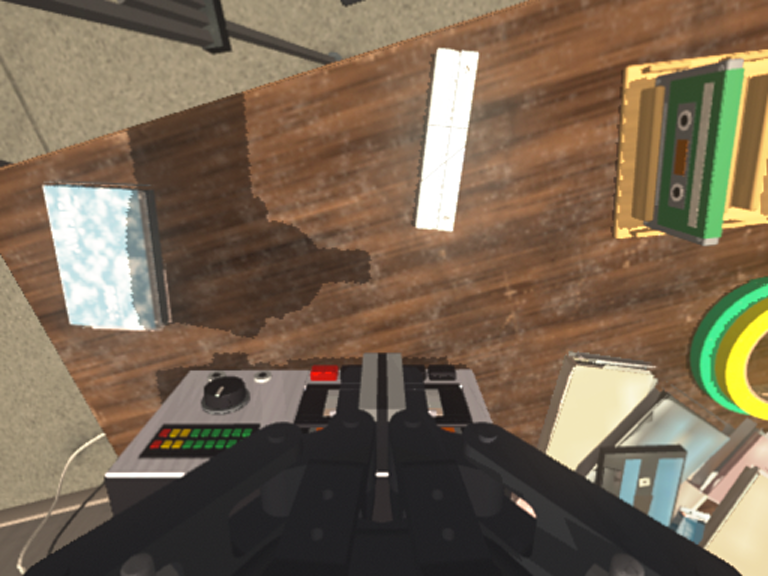

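View pics/p2.png

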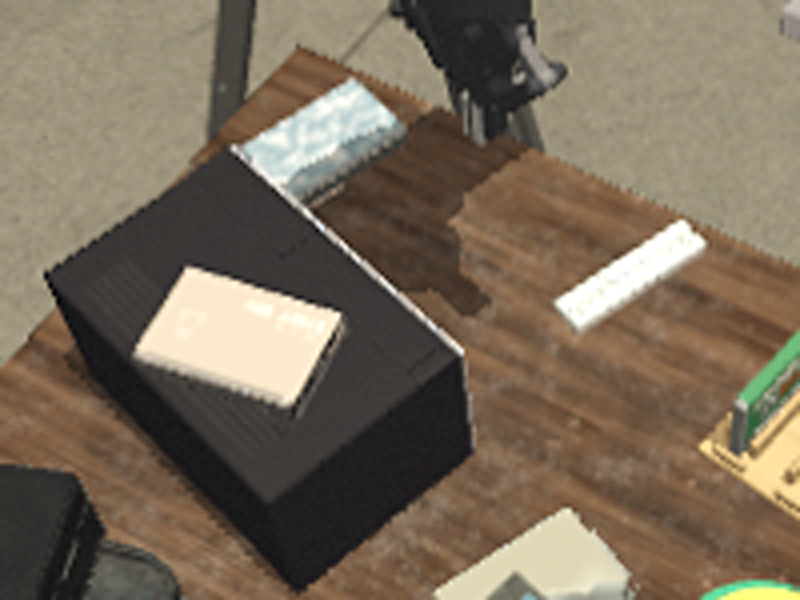

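Request:
{"name": "step_arm", "arguments": {"rows": "0 20 10 0;0 35 10 0;0 38 10 0;0 38 0 0;0 0 0 0;0 0 0 0"}}

```text
clock: 17.58
ee_pos: [0.5098, -0.0587, 0.2108]
orientation: [[-0.964, 0.266, 0.001], [0.266, 0.964, 0.001], [-0.001, 0.001, -1.0]]
force: [-0.3, -1.0, -0.0]
width: -0.003
```

```bash
python3 - <<'E'
from h import *
np.set_printoptions(precision=1,suppress=True,linewidth=150)
d=grab('wrist'); save(d['img'],'q1.png',(0,150,300,384),2.6)
e=grab('top'); save(e['img'],'q2.png',(80,100,400,260),2.5)
D=todeck(cloud(d))*1e3
for y in (80,42,5):
    m=(abs(D[...,1]-y)<2)&(D[...,0]>-115)&(D[...,0]<-60)&(D[...,2]>30)&(D[...,2]<118); q=D[m][:,[0,2]]; q=q[np.argsort(q[:,1])]; print(y,q[::max(1,len(q)//25)].round().astype(int).tolist())
E
```

```text
80 [[-76, 30], [-76, 31], [-80, 38], [-80, 39], [-80, 41], [-81, 42], [-80, 44], [-80, 45], [-80, 45], [-80, 47], [-79, 48], [-81, 49], [-80, 51], [-80, 52], [-79, 52], [-80, 54], [-80, 56], [-80, 56], [-80, 57], [-80, 59], [-80, 60], [-79, 60], [-78, 61], [-81, 62], [-80, 63], [-80, 65], [-81, 66], [-80, 68], [-81, 68], [-80, 69], [-80, 69], [-80, 71], [-79, 72]]
42 [[-76, 30], [-81, 41], [-81, 44], [-81, 48], [-80, 52], [-80, 55], [-79, 59], [-80, 62], [-80, 66], [-80, 69], [-84, 78], [-82, 79], [-72, 80], [-71, 80], [-80, 82], [-72, 84], [-71, 86], [-72, 88], [-84, 90], [-84, 91], [-84, 92], [-72, 94], [-72, 96], [-72, 99], [-72, 101], [-72, 102]]
5 [[-76, 31], [-80, 41], [-81, 45], [-80, 50], [-80, 51], [-81, 57], [-80, 60], [-81, 63], [-81, 66], [-80, 70], [-80, 79], [-72, 80], [-72, 81], [-70, 83], [-82, 86], [-73, 86], [-73, 89], [-84, 90], [-84, 91], [-83, 92], [-71, 94], [-73, 97], [-72, 99], [-72, 102], [-72, 103], [-72, 105], [-71, 106], [-76, 115], [-76, 117]]
```

View pics/q1.png

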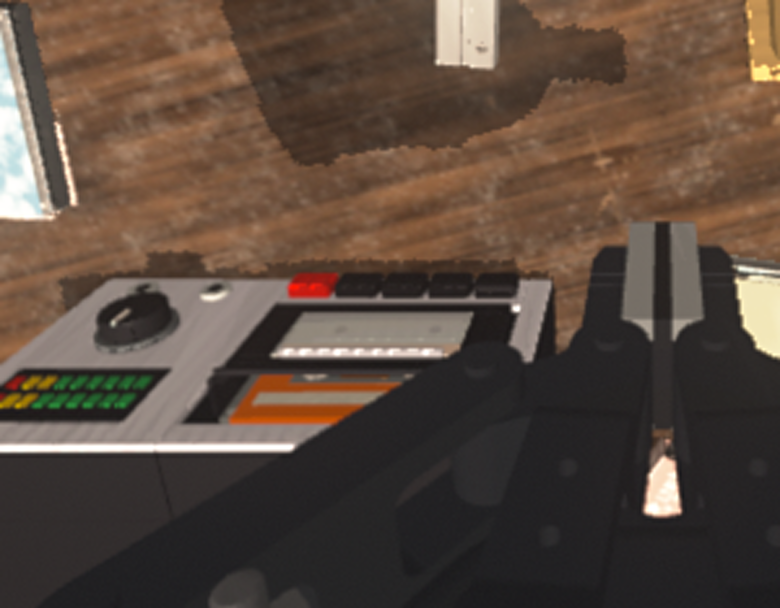

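View pics/q2.png

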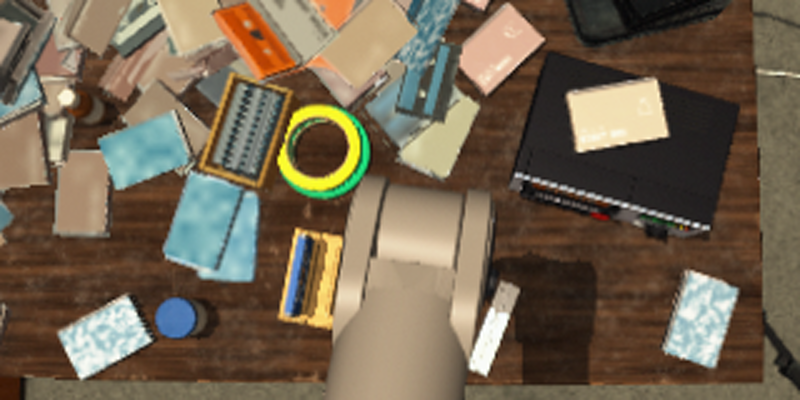

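```bash
python3 -c "
from rig import manip; print(manip.finish_job())"
```

```text
the job is handed in; nothing more can be done
None
```

The orange-label cassette is home in the deck's pocket, the door is shut and its catch is holding, and the job is handed in at about 18 s of the 48 s allowed.

**What I did:**
- I took the orange cassette from the middle slot and moved my grip higher with it standing on the bare desk, so the fingers would clear the deck.
- I lowered its tape edge into the mouth of the pocket, and it tipped outward and slid down home.
- I pushed the door shut with the closed fingers. The door pulled away from them before the end of travel, as the catch should make it do. A light final push met about 5 N.

**Last checks:**
- **Cassette:** before shutting, its top was 64–65 mm above the pocket floor, which matches its 64 mm height. After shutting, it stands upright behind the door with its top at about 105 mm, where a home cassette should be.
- **Door:** its outer face is upright, the same distance out from about 36 to 84 mm up. It stayed shut after the arm backed off.
- **Other things:** the green and blue cassettes are still in the stand. The tub, the splicing block and both cases look unmoved, and the gripper is clear of everything.

**Disagreements and limits:**
- With the door open, the cassette leaned about 31° against the pocket's 26–27°. I put that down to its thicker tape edge resting on the front wall.
- The fingers probably pressed the door's top lip as well as the rib, because the tool can only point straight down.
- In the last top view the arm hid the green cassette, so for that one I am relying on the wrist picture taken just after shutting.

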